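# Press a logger's snap lid home in the locking clamp, then free it

### The job

The white logger box in the grey tray has a blue snap lid that stands proud. Put the box down on the green mat to take it again by its black neck, slide it lid up into the clamp's aluminium nest, neck to the open front, fully home against the back stop, push the clamp's black handle down over centre until it has pressed the lid home, and take your hand away to see that the clamp holds by itself. Then flick the red release lever down to free the box and lay it lid up on the green mat, without shifting or knocking over the spool, the tape roll or the pill bottle.

Things in the scene. Friction and masses are not known exactly. Their poses are not given: they have to be found in the camera images.
- logger_mid (a point): Logger box, loose, about 0.13 kg: white shell 80 x 44 x 22 mm (x, y, z) with a black neck 46 x 24 x 16 mm on its -x end and a blue lid on top. This point is the centre of the shell, 11 mm above its underside; x runs along the box away from the neck, z is up (out through the lid).
- logger_neck (a point): Centre of the box's black neck, 62 mm towards -x from the shell's centre and 13 mm above the shell's underside; the neck spans x 39 to 85 mm from the shell's centre, is 24 mm wide (y) and 16 mm high; same axes as the box.
- logger_lid (a joint): How far the blue lid (76 x 41 x 5 mm) stands up off the shell, m: 0 = home, at most 0.0055; it starts at 0.003 to 0.005. Stiff: needs about 10 N to move.
- tray: Fixed grey tray 152 x 110 x 23 mm, floor 3 mm thick, with a pocket shaped to the box; origin under the shell's place, x along the box. Blocks hide the neck and the shell's ends; only at the middle of each long side is a finger bay 52 mm long (x) and 33 mm deep (y) from the shell's side outwards.
- nest (a point): Where the centre of the shell's underside lies when home in the clamp's nest: on top of the bed, 16 mm above the bench. Clamp axes: +x to the back stop, +y away from the housing. Two rails 49 mm apart, 14 mm high, run from x = -26 to the back stop (face at x = +40.5 mm) and are flared and open at -x. The jaw's foot hangs above this point, underside 40 mm above the bed when open. Clamp fixed.
- clamp_handle (a joint): Clamp handle, rad: 0 = raised 49 degrees (jaw open), 0.86 = level, against its stop. Hinge parallel to the clamp's x axis at y = -131, z = +72 mm from the nest point. Dead centre at 0.69: with a box in the nest it locks past that; without one its spring lifts it again. Pushing it down at the grip takes up to about 10 N; at the stop the force rises sharply.
- handle_grip (a point): Point on top of the handle's black rubber grip (58 x 22 x 16 mm, centred 76 mm from the hinge), 80 mm from the hinge. Moves with the handle. In clamp axes from the nest point it lies at about y = -189, z = +138 mm with the handle raised, y = -211, z = +80 mm with the handle down (x = 0).
- clamp_release (a joint): Red release lever, rad: 0 = at rest (sprung), 0.6 = fully down. After about 0.15 of free play its lug lifts the locked handle; the clamp springs open at about 0.3. Takes about 12 N.
- release_pad (a point): Point on top of the red release lever's pad (26 x 36 mm), 74 mm above the bench at the front (-x) of the clamp's blue cheeks, 24 mm from the lever's hinge (which lies towards -y); push it straight down: the locked clamp springs open when this point has sunk about 7 mm; it can sink 13 mm. It springs back.
- clamp_foot: The clamp's round black foot, 24 mm across, sprung; origin at the centre of its underside, 92 mm from the jaw's hinge.
- mat: Green mat lying on the bench, 150 x 170 x 4 mm (x, y, z); origin at the centre of its underside.
- solder_spool: Blue solder spool, 58 mm across, 40 mm high, bystander; origin at its underside.
- pill_bottle: White pill bottle, 26 mm across, 38 mm high, bystander; origin at its underside.
- kapton_roll: Amber tape roll, 60 mm across, 12 mm high, bystander; origin at its underside.
- logger: The logger box as a whole (shell, neck and lid); origin at the centre of the shell's underside, axes as for logger_mid.
Mind the look-alikes: they are no part of the job. Leave any purple look-alike of the logger alone.

How it is judged:
By the outcome, as a careful person would: the job done as asked, in the order asked, and still so for the second after the job is handed in, with the robot touching nothing.
It also fails if it takes over 58 s, if anything falls off the work surface, if the arm or the gripper's body presses on something with over 40 N, if the wrist force passes 120 N, or if a joint passes its speed limit or range.

### The arm

A 7-joint arm with a two-finger parallel gripper is mounted at the origin on a cart in front of the work surface, level with it; the furniture and walls round the work are solid. World frame = base frame: x ahead of the robot, y to its left, z up, the work surface at z = 0. Lengths are in m, angles in rad, forces in N, time in s.
With the tool pointing down it reaches from about 0.35 to 0.9 m from the base axis. Payload 7.2 kg.
Tool frame: the origin (TCP) lies midway between the tips of the shut fingers; the grasp point (between the pads) lies 19 mm behind it; z points along the fingers, y is the line along which they close (so a half turn about z gives the same grasp; the last joint's range is limited). The gripper opens to 85 mm and grips with 20 to 120 N. Pads are 22 mm wide; open, the fingers measure 114 mm over their backs; the gripper's body (76 mm by 85 mm) begins 54 mm behind the grasp point. The pads swing forward as they close: fully open they stand 13 mm farther back than shut.
Start: joints at [1.041, 0.411, -0.013, 1.596, 0.006, 1.134, -0.082], TCP at [0.278, -0.56, 0.192] pointing down, gripper open.
Joint ranges: [-2.95, 2.95], [-0.29, 1.99], [-1.47, 1.44], [0.14, 2.54], [-1.03, 4.17], [0.13, 1.85], [-2.86, 2.86]. Speed limits (rad/s): [2.39, 2.39, 3.01, 3.01, 3.14, 3.14, 3.14].

### API

Orientations are given as [roll, pitch, yaw] about the fixed x, y, z axes, in that order (R = Rz(yaw) Ry(pitch) Rx(roll)).
In Python, from plant import robot, vision gives the robot as it stands.
- The arm moves only by the tool carry_out, never from a script. Its argument "steps" is a list that holds one entry, the list of rows, each a list of 7 numbers: the turn, a rotation vector about the world's x, y, z in degrees, then the shift along the world's x, y, z in m, then the finger opening in m, from 0 to 0.0854. A call has 1 to 12 rows; each row shifts and turns the commanded pose from where the row before left it; what a row does not reach is not made up. A row lasts 1/12 s, in which the tool goes at most 41.7 mm and 7.16 degrees, less where a joint would pass 70% of its speed; a pose out of reach is approached as far as the arm can. A call is refused whole if a number of a shift passes 0.0417 or a number of a turn 7.16, either way. A call with a gripper value outside its range is refused whole. The fingers move at their own pace and stop on an object; the grip force is fixed at half the most. Time passes only in rows, so rows that do not move let the fingers close. It gives the time, the measured TCP pose, the force, the opening and the grip force at its end, in the units of the state.
- robot.get_obs(): the state, without advancing time (a new reading comes with each control period).
- vision.read_camera(name): name is "side" or "top" or "wrist"; returns a dict with "pixels" (420x560x3 uint8, red, green, blue), "vfov" (degrees; the focal length in pixels is half the picture's height over the tangent of half this angle, whatever the lens; pixels are square), "cx", "cy" (the principal point, pixels), "R" (3x3) and "t" (3): a world point X has camera coordinates R X + t; the wrist camera has in their place "tool_from_camera" (4x4, takes a point from camera to tool coordinates, whose origin is the TCP and whose axes are the flange's). Camera axes: x right, y down, z forward; pixel columns grow to the right and rows downward; lengths in m; the calibration is good to about 2 mm. A picture is of the moment at which its call begins: read the wrist's pose just before it. There is no depth.
- robot.finish_job(): hands the job in; it is judged then, once.
The state is a dict: "clock": time; "qpos": joint angles; "qd": joint speeds; "effort": joint torques, N m; "tcp_pos": TCP position; "ee_rot": TCP orientation; "force": force on the tool from outside, world axes, zero at the start; "torque": the same for the moment, N m; "opening": opening from 0.0 (shut) to 1.0 (fully open); "grasp_force": force on a finger pad.
Only numpy, scipy, OpenCV 4.12 (cv2) and the standard library are available. Lean on these libraries where they do the work, as an engineer would, in place of code of your own. Each camera call takes 0.05 s, during which the arm holds its last target. There are 200 camera calls.

## Working session

There is one attempt and no reset: what is moved stays moved. The work goes in short steps, Python scripts to look and compute and a tool call to move; the robot and the scene stay as the last step left them, time stands still between calls to the robot, and variables do not carry over. Pictures are saved under pics/ and viewed, at most 10 in all, crops included, and the job is handed in when it is done.

Besides the shell and the picture viewer there is one more tool, called after "Emit:" as a command line: name --argument value ..., lists and objects as JSON in quotes. carry_out: Moves the arm, as the interface text tells. Its arguments: {"type":"object","properties":{"steps":{"type":"array"}},"required":["steps"]}

```bash
mkdir -p pics; ls; cat > h.py <<'E'
import numpy as np, cv2, pickle
from plant import robot, vision
def cam(n):
    o=robot.get_obs(); c=vision.read_camera(n); c['obs']=o
    cv2.imwrite(f'pics/{n}_{o["clock"]:.2f}.png',c['pixels'][:,:,::-1]); return c
def f(c): return c['pixels'].shape[0]/2/np.tan(np.radians(c['vfov'])/2)
def ray(c,u,v):
    d=np.array([(u-c['cx'])/f(c),(v-c['cy'])/f(c),1.])
    R,t=np.array(c['R']),np.array(c['t']); return -R.T@t, R.T@d
def onz(c,u,v,z):
    o,d=ray(c,u,v); return o+d*(z-o[2])/d[2]
def proj(c,X):
    p=np.array(c['R'])@np.array(X)+np.array(c['t']); return p[:2]/p[2]*f(c)+[c['cx'],c['cy']]
E
python3 - <<'E'
from h import *
for n in('top','side'):
    c=cam(n); pickle.dump(c,open(n+'.pkl','wb')); print(n,{k:c[k] for k in c if k not in('pixels','obs')})
print(c['obs'])
a,b=[cv2.imread(f) for f in __import__('glob').glob('pics/*.png')]
E
ls pics
```

```text
pics
top {'vfov': 47.416783962293486, 'cx': 281.81833540348305, 'cy': 211.79918978673146, 'R': array([[ 0.01755173, -0.99982912,  0.00580309],
       [-0.98695556, -0.01825413, -0.15995473],
       [ 0.16003333, -0.00291991, -0.98710729]]), 't': array([0.28677517, 0.55674775, 1.37907144])}
side {'vfov': 53.77262153436439, 'cx': 273.1437387760686, 'cy': 206.04345773958622, 'R': array([[ 0.84179388, -0.53933556,  0.02236554],
       [-0.34117539, -0.56369965, -0.75222474],
       [ 0.418309  ,  0.62558761, -0.65852694]]), 't': array([-0.2648924 ,  0.44666135,  0.54431641])}
{'clock': 0.05, 'qpos': array([ 1.04078122,  0.41188321, -0.01273608,  1.59707634,  0.00557988,
        1.13428702, -0.08219766]), 'qd': array([ 0.0003105 , -0.00062113,  0.00015766,  0.00060415, -0.00099982,
       -0.00048307,  0.00050672]), 'effort': array([ 3.11362492e-03, -6.02392173e+01,  6.85029924e-01, -3.00418353e+01,
        1.40758645e-02,  6.53982890e-03,  5.27229247e-05]), 'tcp_pos': array([ 0.27820579, -0.55902708,  0.19135017]), 'ee_rot': array([-3.13997629e+00,  8.72601295e-05,  4.61855861e-01]), 'force': array([-0.7130199 ,  0.39299841, -0.68112728]), 'torque': array([-0.0053371 , -0.041349  , -0.00915434]), 'grasp_force': 0.0, 'opening': 0.9989956957713279}
side_0.05.png
top_0.00.png
```

View pics/top_0.00.png

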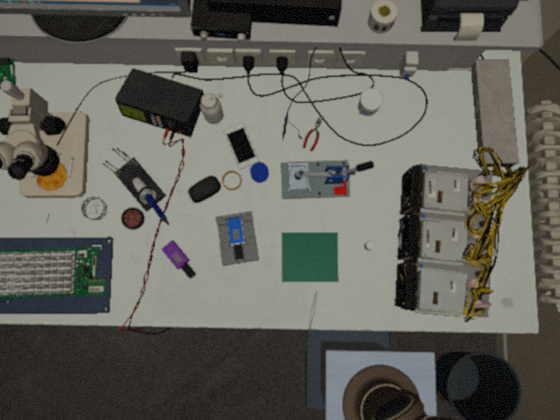

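View pics/side_0.05.png

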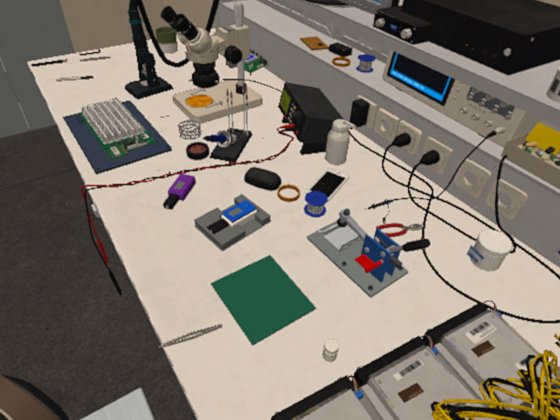

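The top view shows the tray with the blue lid at about (237,235) and the neck below it, facing the robot. The mat is at (310,257), the clamp nest at (300,178), the red pad at (341,188) and the handle at (365,166). The spool is at (259,172), the tape at (232,180) and the pill bottle at (370,245). The side view agrees with this.

```bash
python3 - <<'E'
from h import *
T=pickle.load(open('top.pkl','rb'));S=pickle.load(open('side.pkl','rb'))
def blob(c,lo,hi,box,name,z):
    hsv=cv2.cvtColor(c['pixels'],cv2.COLOR_RGB2HSV); m=cv2.inRange(hsv,lo,hi); k=np.zeros_like(m); x0,y0,x1,y1=box; k[y0:y1,x0:x1]=m[y0:y1,x0:x1]
    n,l,s,ce=cv2.connectedComponentsWithStats(k); i=1+np.argmax(s[1:,4]); p=np.argwhere(l==i)[:,::-1].astype(np.float32)
    r=cv2.minAreaRect(p); bp=cv2.boxPoints(r); w=np.array([onz(c,*q,z) for q in bp]); e=[w[1]-w[0],w[2]-w[1]]
    print(name,s[i],onz(c,*ce[i],z).round(4),'size',[round(np.linalg.norm(a),4) for a in e],'ang',[round(np.degrees(np.arctan2(a[1],a[0])),1) for a in e],'ctr',w.mean(0).round(4))
blue=((100,120,80),(125,255,255))
blob(T,*blue,(222,205,255,270),'lid',.031)
blob(T,(0,0,60),(180,60,150),(205,195,270,275),'tray',.023)
blob(T,(0,0,0),(180,120,50),(225,235,255,270),'neck',.024)
blob(T,(60,80,40),(90,255,255),(270,220,350,290),'mat',.004)
blob(T,(0,170,90),(8,255,255),(325,175,355,205),'red',.074)
blob(T,*blue,(245,155,275,190),'spool',.04)
blob(T,(10,60,60),(25,255,255),(215,165,246,195),'kapton',.012)
blob(T,(0,0,0),(180,120,50),(352,155,380,178),'grip',.15)
cv2.imwrite('pics/c1.png',cv2.resize(T['pixels'][150:290,200:385,::-1],None,fx=4.3,fy=4.2,interpolation=2))
cv2.imwrite('pics/c2.png',cv2.resize(S['pixels'][180:380,180:450,::-1],None,fx=2.9,fy=2.9,interpolation=2))
E
```

```text
lid [227 217  17  26 269] [0.4999 0.4362 0.031 ] size [np.float64(0.0397), np.float64(0.0758)] ang [np.float64(-80.7), np.float64(-170.2)] ctr [0.4962 0.4354 0.031 ]
tray [ 215  211   45   56 1500] [0.4689 0.4281 0.023 ] size [np.float64(0.1186), np.float64(0.1561)] ang [np.float64(-80.4), np.float64(-170.1)] ctr [0.4725 0.4305 0.023 ]
neck [234 245   9  14 108] [0.4323 0.4244 0.024 ] size [np.float64(0.0239), np.float64(0.0387)] ang [np.float64(-89.0), np.float64(-178.2)] ctr [0.4327 0.425  0.024 ]
mat [ 283  233   55   48 2597] [0.4229 0.2106 0.004 ] size [np.float64(0.1414), np.float64(0.1642)] ang [np.float64(1.0), np.float64(-89.0)] ctr [0.4235 0.2092 0.004 ]
red [334 181  12  14  85] [0.6166 0.1263 0.074 ] size [np.float64(0.0346), np.float64(0.0361)] ang [np.float64(-82.5), np.float64(-174.0)] ctr [0.622 0.128 0.074]
spool [251 163  17  19 262] [0.6731 0.3676 0.04  ] size [np.float64(0.0485), np.float64(0.0559)] ang [np.float64(-88.9), np.float64(-178.7)] ctr [0.6729 0.3679 0.04  ]
kapton [222 170  20  20 102] [0.6537 0.4548 0.012 ] size [np.float64(0.0586), np.float64(0.0599)] ang [np.float64(-88.9), np.float64(-178.2)] ctr [0.6545 0.4532 0.012 ]
grip [356 162  17   9  71] [0.6689 0.0672 0.15  ] size [np.float64(0.0474), np.float64(0.0165)] ang [np.float64(-72.7), np.float64(-165.1)] ctr [0.6681 0.069  0.15  ]
```

View pics/c1.png

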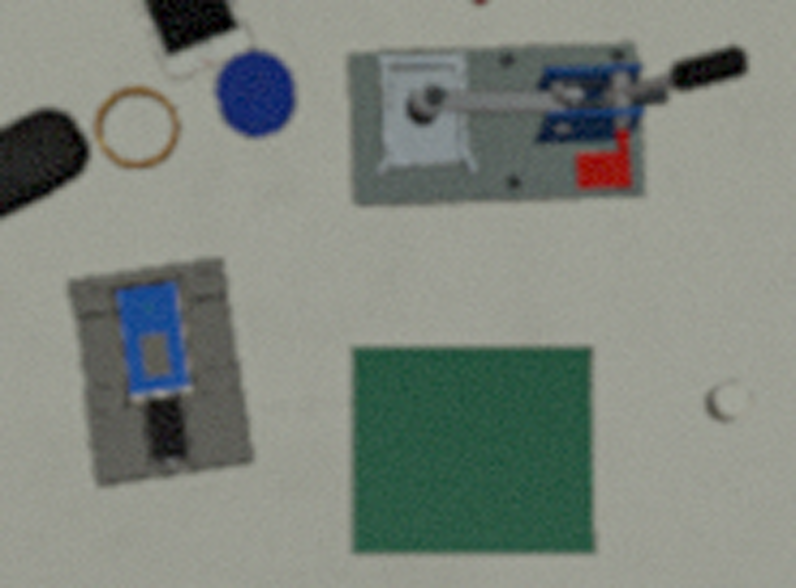

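View pics/c2.png

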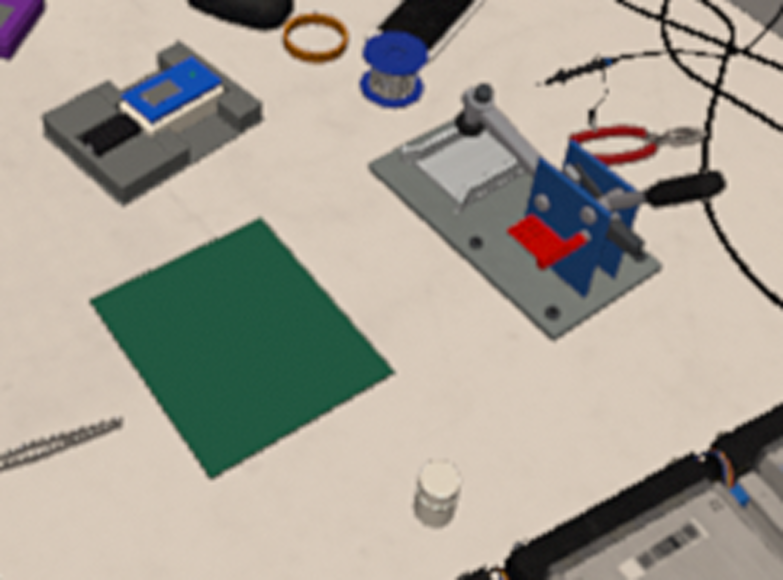

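The tray box yaw is about 9.8° with its middle near (0.496, 0.4355). The clamp yaw is about 2°, and all sizes agree with those given. Next I move over the tray.

Emit:
carry_out --steps '[[[0,0,-1.4,0.016,0.04,0.01,0.07],[0,0,-1.4,0.016,0.04,0.01,0.07],[0,0,-1.4,0.016,0.04,0.01,0.07],[0,0,-1.4,0.016,0.04,0.01,0.07],[0,0,-1.4,0.016,0.04,0.01,0.07],[0,0,-1.4,0.016,0.04,0.01,0.07],[0,0,-1.4,0.016,0.04,0,0.07],[0,0,-1.4,0.016,0.04,0,0.07],[0,0,-1.4,0.016,0.04,0,0.07],[0,0,-1.4,0.016,0.04,0,0.07],[0,0,-1.4,0.016,0.04,0,0.07],[0,0,-1.3,0.016,0.04,0,0.07]]]'

```text
clock: 1.1
tcp_pos: [0.4618, -0.0994, 0.2487]
ee_rot: [3.141, -0.0, 0.169]
force: [1.9, -0.9, -0.0]
opening: 0.821
grasp_force: 0.0
```

Emit:
carry_out --steps '[[[0,0,0,0.01,0.04,0,0.07],[0,0,0,0.006,0.04,0,0.07],[0,0,0,0,0.04,0,0.07],[0,0,0,0,0.04,0,0.07],[0,0,0,0,0.04,0,0.07],[0,0,0,0,0.04,0,0.07],[0,0,0,0,0.04,0,0.07],[0,0,0,0,0.04,0,0.07],[0,0,0,0,0.04,0,0.07],[0,0,0,0,0.04,0,0.07],[0,0,0,0,0.04,0,0.07],[0,0,0,0,0.04,0,0.07]]]'

```text
clock: 2.1
tcp_pos: [0.4774, 0.3803, 0.2483]
ee_rot: [3.141, 0.001, 0.17]
force: [0.8, 0.4, 0.5]
opening: 0.818
grasp_force: 0.0
```

```bash
cat >> h.py <<'E'
from scipy.spatial.transform import Rotation as Ro
def wcam():
    c=cam('wrist'); o=c['obs']; M=np.eye(4); M[:3,:3]=Ro.from_euler('xyz',o['ee_rot']).as_matrix(); M[:3,3]=o['tcp_pos']
    C=np.linalg.inv(M@np.array(c['tool_from_camera'])); c['R'],c['t']=C[:3,:3],C[:3,3]; return c
def blob(c,lo,hi,name,z,box=(0,0,560,420)):
    hsv=cv2.cvtColor(c['pixels'],cv2.COLOR_RGB2HSV); m=cv2.inRange(hsv,lo,hi); k=np.zeros_like(m); x0,y0,x1,y1=box; k[y0:y1,x0:x1]=m[y0:y1,x0:x1]
    n,l,s,ce=cv2.connectedComponentsWithStats(k); i=1+np.argmax(s[1:,4]); p=np.argwhere(l==i)[:,::-1].astype(np.float32)
    w=np.array([onz(c,*q,z)[:2] for q in p]).astype(np.float32); r=cv2.minAreaRect(w*1000)
    print(name,s[i],'mean',w.mean(0).round(4),'ctr mm',np.round(r[0],1),'size',np.round(r[1],1),'ang',round(r[2],2)); return r
BLUE=((100,120,80),(125,255,255)); DARK=((0,0,0),(180,255,50))
E
python3 - <<'E'
from h import *
c=wcam(); pickle.dump(c,open('w1.pkl','wb')); print(c['obs']['tcp_pos'],c['obs']['ee_rot'],c['obs']['qpos'].round(2),c['tool_from_camera'],c['vfov'])
blob(c,*BLUE,'lid',.029); blob(c,*DARK,'neck',.024)
E
ls pics
```

```text
[0.47741981 0.3802561  0.24827848] [3.14103269e+00 5.29242342e-04 1.69785391e-01] [-0.33  0.41 -0.59  1.53  0.23  1.28 -2.35] [[-5.30424001e-04 -9.55351567e-01 -2.95470983e-01  7.53450732e-02]
 [ 9.99999396e-01 -7.91274418e-04  7.63261326e-04  3.72671682e-04]
 [-9.62981534e-04 -2.95470400e-01  9.55351410e-01 -1.81241618e-01]
 [ 0.00000000e+00  0.00000000e+00  0.00000000e+00  1.00000000e+00]] 65.66783164840588
lid [ 225  118   35   64 1733] mean [0.4966 0.4341] ctr mm [492.7 433.5] size [76.8 40.6] ang 8.89
neck [    0   260   560   160 55021] mean [0.1691 0.3653] ctr mm [211.1 340.4] size [286.5 913.3] ang 9.59
c1.png
c2.png
side_0.05.png
top_0.00.png
wrist_2.10.png
```

Emit:
carry_out --steps '[[[0,0,0,0.005,0.011,-0.025,0.07],[0,0,0,0.005,0.011,-0.025,0.07],[0,0,0,0.005,0.011,-0.025,0.07],[0,0,-0.5,0,0,-0.025,0.07],[0,0,0,0,0,-0.02,0.07],[0,0,0,0,0,0,0.07],[0,0,0,0,0,0,0.07]]]'

```text
clock: 2.73
tcp_pos: [0.4922, 0.411, 0.1277]
ee_rot: [3.14, 0.002, 0.162]
force: [0.6, 0.6, 0.6]
opening: 0.816
grasp_force: 0.0
```

```bash
python3 - <<'E'
from h import *
c=wcam(); pickle.dump(c,open('w2.pkl','wb')); print(c['obs']['tcp_pos'],c['obs']['ee_rot'],c['obs']['qpos'].round(2))
blob(c,*BLUE,'lid',.029)
E
ls pics
```

```text
[0.49216872 0.41098593 0.1277253 ] [3.14019453e+00 2.49935361e-03 1.61764192e-01] [-0.39  0.56 -0.55  1.59  0.32  1.08 -2.44]
lid [ 234  147   49   84 3174] mean [0.497 0.434] ctr mm [493.  433.3] size [75.7 41.5] ang 9.22
c1.png
c2.png
side_0.05.png
top_0.00.png
wrist_2.10.png
wrist_2.73.png
```

Emit:
carry_out --steps '[[[0,0,0,0.0005,0.011,-0.01,0.07],[0,0,0,0.0005,0.0115,-0.012,0.07],[0,0,0,0,0,-0.025,0.07],[0,0,0,0,0,-0.025,0.07],[0,0,0,0,0,-0.025,0.07],[0,0,0,0,0,-0.015,0.07],[0,0,0,0,0,-0.01,0.07],[0,0,0,0,0,0,0.07]]]'

```text
clock: 3.45
tcp_pos: [0.4926, 0.434, 0.0045]
ee_rot: [3.14, 0.003, 0.162]
force: [0.5, -0.6, -0.3]
opening: 0.818
grasp_force: 0.0
```

Emit:
carry_out --steps '[[[0,0,0,0,0,0,0.03],[0,0,0,0,0,0,0.03],[0,0,0,0,0,0,0.03],[0,0,0,0,0,0,0.03],[0,0,0,0,0,0,0.03]]]'

```text
clock: 3.87
tcp_pos: [0.4943, 0.4345, 0.0077]
ee_rot: [-3.141, -0.001, 0.161]
force: [-0.1, -0.3, -0.0]
opening: 0.353
grasp_force: 0.0
```

```bash
python3 - <<'E'
from h import *
c=wcam(); s=cam('side'); print(c['obs'])
cv2.imwrite('pics/g1.png',np.vstack([c['pixels'],s['pixels']])[:,:,::-1][:, :])
a=cv2.resize(c['pixels'],(400,300)); b=cv2.resize(s['pixels'][130:340,130:410],(400,300)); cv2.imwrite('pics/g1.png',np.hstack([a,b])[:,:,::-1])
E
```

```text
{'clock': 3.8667, 'qpos': array([-0.46391129,  0.71309574, -0.49235641,  1.64181506,  0.4098304 ,
        0.88958938, -2.52528979]), 'qd': array([ 0.00028572,  0.00604767,  0.00167378,  0.00480039, -0.00015027,
        0.00073788,  0.00153082]), 'effort': array([-5.73531340e-02, -7.03985238e+01, -9.01970297e+00, -2.36631757e+01,
        1.05807252e-02, -6.51556024e-03,  8.40530647e-04]), 'tcp_pos': array([0.49426885, 0.43451469, 0.00771646]), 'ee_rot': array([-3.14089684e+00, -1.33018969e-03,  1.61402571e-01]), 'force': array([-0.12415454, -0.34628103, -0.0143756 ]), 'torque': array([-0.01790742,  0.02377561, -0.01584538]), 'grasp_force': 0.0, 'opening': 0.35288117757236753}
```

View pics/g1.png

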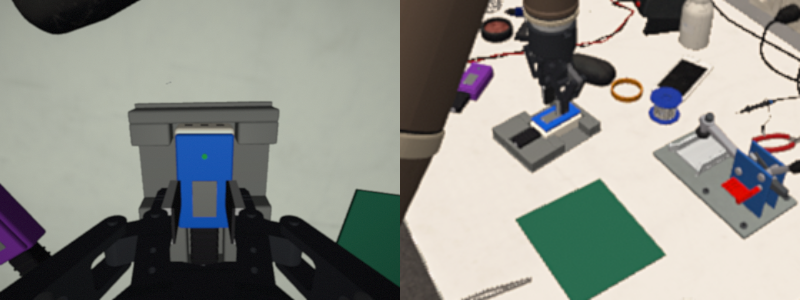

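The fingers straddle the lid just ahead of the neck with no contact force yet, so I close further.

Emit:
carry_out --steps '[[[0,0,0,0,0,0,0],[0,0,0,0,0,0,0],[0,0,0,0,0,0,0],[0,0,0,0,0,0,0]]]'

```text
clock: 4.3
tcp_pos: [0.4937, 0.4342, 0.0067]
ee_rot: [3.142, 0.0, 0.162]
force: [1.1, 0.7, 0.5]
opening: -0.001
grasp_force: 0.0
```

```bash
python3 - <<'E'
from h import *
c=wcam(); s=cam('side'); print(c['obs']['opening'],c['obs']['grasp_force'],c['obs']['tcp_pos'])
blob(c,*BLUE,'lid',.029)
E
```

```text
-0.0011850198963966766 0.0 [0.49374086 0.43416502 0.00671145]
lid [ 245  187   83  109 6097] mean [0.5096 0.4352] ctr mm [499.7 433.9] size [61.9 41.8] ang 9.22
```

```bash
python3 - <<'E'
from h import *
import glob
f1=sorted(glob.glob('pics/wrist_4*'))[-1]; f2=sorted(glob.glob('pics/side_4*'))[-1]
a=cv2.imread(f1)[120:420,130:430]; b=cv2.imread(f2)[160:250,190:300]
cv2.imwrite('pics/g2.png',np.hstack([cv2.resize(a,(400,400)),cv2.resize(b,(400,400))]))
S=vision.read_camera('side'); print(proj(S,[.4937,.4342,.0067]),proj(S,[.4937,.4342,.03]))
E
```

```text
[239.2429858  217.60759297] [238.93948122 210.54494114]
```

View pics/g2.png

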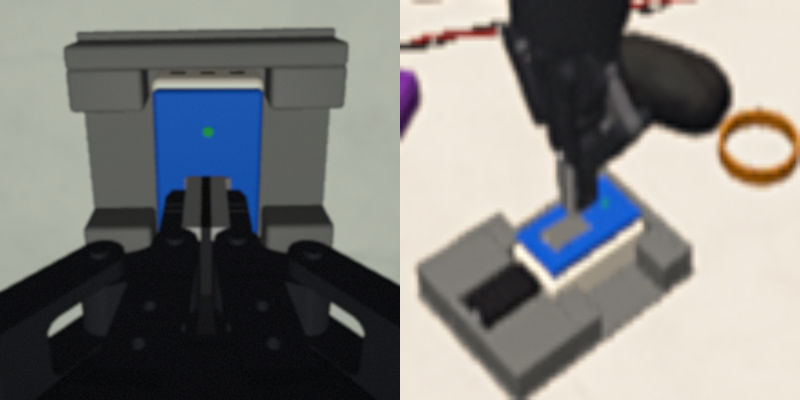

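Fingertips show no contact, and they seem to end at lid height. I raise the tool to see where the tips really are in the tool frame.

Emit:
carry_out --steps '[[[0,0,0,0,0,0.03,0],[0,0,0,0,0,0.03,0],[0,0,0,0,0,0,0]]]'

```text
clock: 4.7
tcp_pos: [0.4959, 0.4371, 0.0726]
ee_rot: [-3.137, -0.006, 0.162]
force: [0.6, 1.4, 0.9]
opening: -0.001
grasp_force: 0.0
```

```bash
python3 - <<'E'
from h import *
c=wcam(); s=cam('side'); print(c['obs']['tcp_pos'],c['obs']['force'])
blob(c,*BLUE,'lid',.029)
a=c['pixels'][120:420,130:430]; b=s['pixels'][140:250,190:300]
for X in ([0,0,0],[.011,0,0],[-.011,0,0]):
    M=Ro.from_euler('xyz',c['obs']['ee_rot']).as_matrix(); P=M@np.array(X)+c['obs']['tcp_pos']
    for q,im,o,k in ((proj(c,P),a,(130,120),1),(proj(s,P),b,(190,140),1)): 
        print(X,q.round(1)); im[int(q[1])-o[1],int(q[0])-o[0]]=[255,0,255]
cv2.imwrite('pics/g3.png',np.hstack([cv2.resize(a,(400,400),interpolation=0),cv2.resize(b,(400,400),interpolation=0)])[:,:,::-1])
E
```

```text
[0.49586272 0.43714002 0.07257425] [0.55605601 1.43735149 0.94175811]
lid [ 260  169   59   98 4115] mean [0.5015 0.4337] ctr mm [493.1 432.6] size [74.9 41.3] ang 9.42
[0, 0, 0] [283.2 237.9]
[0, 0, 0] [238.6 196.1]
[0.011, 0, 0] [283.2 220.6]
[0.011, 0, 0] [242.2 194.1]
[-0.011, 0, 0] [283.2 254.6]
[-0.011, 0, 0] [234.9 198. ]
```

View pics/g3.png

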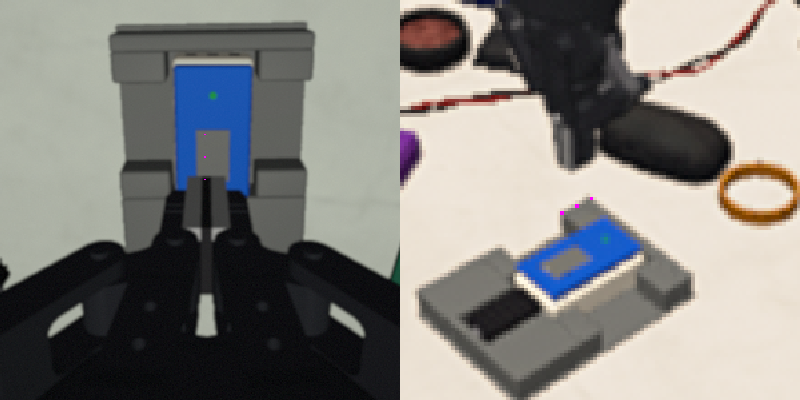

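The shut tips sit about 40 mm behind the reported TCP, and the wrist and side views agree on this. The tips' true z is therefore the reported z plus 0.04, and I redo the grasp with that.

Emit:
carry_out --steps '[[[0,0,0,0,0,0,0.07],[0,0,0,-0.001,-0.001,0,0.07],[0,0,0,0,0,-0.015,0.07],[0,0,0,0,0,-0.02,0.07],[0,0,0,0,0,-0.02,0.07],[0,0,0,0,0,-0.01,0.07],[0,0,0,0,0,0,0.07]]]'

```text
clock: 5.38
tcp_pos: [0.4909, 0.4312, -0.0018]
ee_rot: [3.138, 0.005, 0.162]
force: [-0.6, -0.2, 0.6]
opening: 0.819
grasp_force: 0.0
```

Emit:
carry_out --steps '[[[0,0,0,0,0,-0.008,0.07],[0,0,0,0,0,-0.008,0.07],[0,0,0,0,0,-0.008,0.07],[0,0,0,0,0,-0.008,0.07],[0,0,0,0,0,-0.003,0.07],[0,0,0,0,0,0,0.07]]]'

```text
clock: 5.88
tcp_pos: [0.4923, 0.4327, -0.0343]
ee_rot: [3.141, 0.001, 0.162]
force: [0.0, 0.2, 0.0]
opening: 0.821
grasp_force: 0.0
```

Emit:
carry_out --steps '[[[0,0,0,0,0,0,0.02],[0,0,0,0,0,0,0.02],[0,0,0,0,0,0,0.02],[0,0,0,0,0,0,0.02],[0,0,0,0,0,0,0.02]]]'

```text
clock: 6.3
tcp_pos: [0.4932, 0.4337, -0.0325]
ee_rot: [-3.141, -0.001, 0.162]
force: [0.3, -0.1, 3.6]
opening: 0.5
grasp_force: 63.2
```

The grip holds the shell at 43 mm with 63 N. Next I lift it and carry it to the mat.

Emit:
carry_out --steps '[[[0,0,0,0,0,0.01,0.02],[0,0,0,0,0,0.02,0.02],[0,0,0,0,0,0.025,0.02],[0,0,0,0,0,0.025,0.02],[0,0,-1,-0.006,-0.025,0,0.02],[0,0,-1,-0.006,-0.03,0,0.02],[0,0,-1,-0.006,-0.03,0,0.02],[0,0,-1,-0.006,-0.03,0,0.02],[0,0,-1,-0.006,-0.03,0,0.02],[0,0,-1,-0.006,-0.03,0,0.02],[0,0,-1,-0.006,-0.03,0,0.02],[0,0,0,-0.006,-0.0185,0,0.02]]]'

```text
clock: 7.3
tcp_pos: [0.4441, 0.2059, 0.0469]
ee_rot: [3.139, 0.001, 0.036]
force: [0.6, -0.3, -1.3]
opening: 0.501
grasp_force: 62.6
```

Emit:
carry_out --steps '[[[0,0,0,0,0,0,0.02],[0,0,0,0,0,-0.02,0.02],[0,0,0,0,0,-0.02,0.02],[0,0,0,0,0,-0.02,0.02],[0,0,0,0,0,-0.008,0.02],[0,0,0,0,0,0,0.02]]]'

```text
clock: 7.8
tcp_pos: [0.4435, 0.2095, -0.0226]
ee_rot: [3.141, 0.003, 0.04]
force: [-0.4, -0.6, -1.9]
opening: 0.502
grasp_force: 62.5
```

Emit:
carry_out --steps '[[[0,0,0,0,0,-0.004,0.02],[0,0,0,0,0,-0.004,0.02],[0,0,0,0,0,-0.0015,0.02],[0,0,0,0,0,0,0.02]]]'

```text
clock: 8.13
tcp_pos: [0.445, 0.2098, -0.0305]
ee_rot: [-3.142, -0.0, 0.039]
force: [-0.8, -0.7, -1.3]
opening: 0.498
grasp_force: 62.5
```

Emit:
carry_out --steps '[[[0,0,0,0,0,-0.0015,0.02],[0,0,0,0,0,0,0.02],[0,0,0,0,0,0,0.02]]]'

```text
clock: 8.38
tcp_pos: [0.4452, 0.2099, -0.0316]
ee_rot: [-3.141, -0.001, 0.039]
force: [-1.9, -0.9, 6.1]
opening: 0.498
grasp_force: 63.3
```

Contact with the mat, so I release and rise.

Emit:
carry_out --steps '[[[0,0,0,0,0,0,0.07],[0,0,0,0,0,0,0.07],[0,0,0,0,0,0,0.07],[0,0,0,0,0,0.02,0.07],[0,0,0,0,0,0.03,0.07],[0,0,0,0,0,0.03,0.07],[0,0,0,-0.02,0,0.03,0.07],[0,0,0,-0.02,0,0.02,0.07],[0,0,0,-0.02,0,0,0.07],[0,0,0,0,0,0,0.07],[0,0,0,0,0,0,0.07]]]'

```text
clock: 9.3
tcp_pos: [0.3846, 0.2095, 0.0981]
ee_rot: [3.141, -0.001, 0.04]
force: [0.7, -0.4, 0.8]
opening: 0.818
grasp_force: 0.0
```

```bash
python3 - <<'E'
from h import *
c=wcam(); print(c['obs']['tcp_pos'],c['obs']['ee_rot'],c['obs']['qpos'].round(2))
blob(c,*BLUE,'lid',.031); blob(c,*DARK,'neck',.025,(240,150,330,260))
s=cam('side'); a=cv2.resize(c['pixels'],(400,300)); b=cv2.resize(s['pixels'][130:340,180:460],(400,300)); cv2.imwrite('pics/g4.png',np.hstack([a,b])[:,:,::-1])
E
```

```text
[0.38457292 0.2095252  0.09813194] [ 3.14119760e+00 -1.29588304e-03  4.02419543e-02] [-0.09  0.27 -0.6   2.11  0.21  0.82 -2.35]
lid [ 259   71   58  107 4864] mean [0.4502 0.2091] ctr mm [446.  209.3] size [76.3 41.9] ang 2.29
neck [ 273  178   29   51 1403] mean [0.385  0.2068] ctr mm [384.6 206.5] size [42.5 23.1] ang 2.25
```

View pics/g4.png

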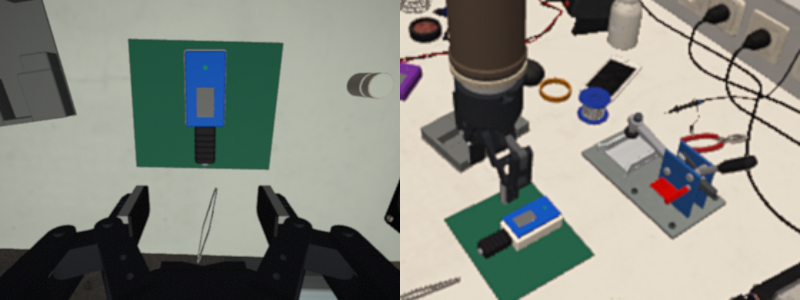

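The box lies straight on the mat with its middle at (0.446, 0.209) and yaw 2.3°. Before regripping I take a near look at the clamp.

Emit:
carry_out --steps '[[[0,0,0,0.035,0.008,0.01,0.05],[0,0,0,0.035,0.008,0.02,0.05],[0,0,0,0.035,0.008,0.02,0.05],[0,0,0,0.025,0,0.01,0.05],[0,0,0,0,0,0,0.05],[0,0,0,0,0,0,0.05],[0,0,0,0,0,0,0.05]]]'

```text
clock: 9.98
tcp_pos: [0.514, 0.2334, 0.1563]
ee_rot: [3.141, 0.003, 0.039]
force: [-0.9, 0.1, 0.5]
opening: 0.586
grasp_force: 0.0
```

```bash
python3 - <<'E'
from h import *
c=wcam(); pickle.dump(c,open('w3.pkl','wb')); print(c['obs']['tcp_pos'],c['obs']['ee_rot'])
blob(c,(0,170,90),(8,255,255),'red',.074)
hsv=cv2.cvtColor(c['pixels'],cv2.COLOR_RGB2HSV)
im=c['pixels'].copy()
cv2.imwrite('pics/w3.png',cv2.resize(im[0:300],(800,429))[:,:,::-1])
E
```

```text
[0.51401311 0.23335651 0.15627014] [3.14109706e+00 2.56231721e-03 3.92083073e-02]
red [ 405   36   53   60 1830] mean [0.617  0.1255] ctr mm [622.2 127.6] size [40.2 35.2] ang 3.35
```

View pics/w3.png

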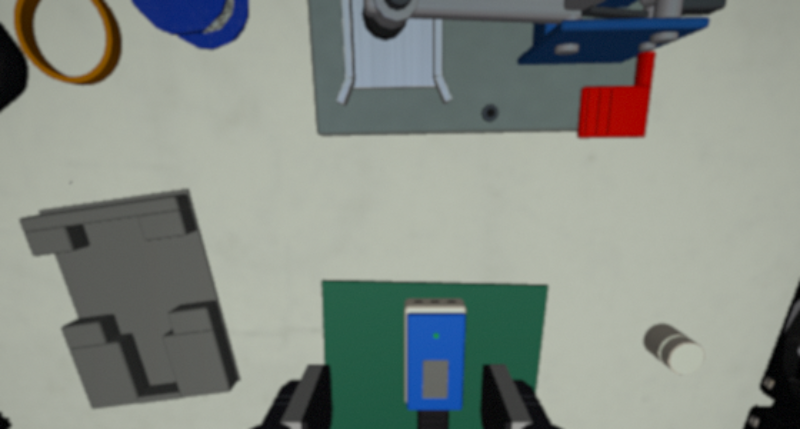

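The wrist view shows the nest mouth at view x 355–440, y 87, with the rails flaring at (345,100) and (447,98). The red pad is at (613,110). The box is on the mat and the bystanders are untouched.

```bash
python3 - <<'E'
from h import *
c=pickle.load(open('w3.pkl','rb')); g=cv2.cvtColor(c['pixels'],cv2.COLOR_RGB2GRAY).astype(int)
for r in (18,26,34,42,48): print(r,'L',list(g[r,234:256]),'R',list(g[r,298:318]))
for n,q in dict(bedL=(355,87),bedR=(439,87)).items(): print(n,onz(c,q[0]*.7,q[1]*.7,.016).round(4))
for n,q in dict(pl1=(320,135),pl2=(580,130)).items(): print(n,onz(c,q[0]*.7,q[1]*.7,.006).round(4))
for r in (15,48):
  for x in (236,242,246,302,306,312): print(r,x,onz(c,x,r,.03)[:2].round(4))
E
```

```text
18 L [np.int64(97), np.int64(98), np.int64(97), np.int64(99), np.int64(103), np.int64(116), np.int64(137), np.int64(148), np.int64(150), np.int64(150), np.int64(139), np.int64(115), np.int64(99), np.int64(122), np.int64(146), np.int64(151), np.int64(150), np.int64(149), np.int64(150), np.int64(150), np.int64(137), np.int64(105)] R [np.int64(147), np.int64(146), np.int64(149), np.int64(146), np.int64(130), np.int64(111), np.int64(121), np.int64(142), np.int64(151), np.int64(150), np.int64(143), np.int64(122), np.int64(99), np.int64(93), np.int64(96), np.int64(97), np.int64(96), np.int64(96), np.int64(96), np.int64(97)]
26 L [np.int64(98), np.int64(101), np.int64(99), np.int64(98), np.int64(97), np.int64(102), np.int64(121), np.int64(143), np.int64(150), np.int64(150), np.int64(142), np.int64(116), np.int64(91), np.int64(113), np.int64(144), np.int64(153), np.int64(152), np.int64(150), np.int64(150), np.int64(152), np.int64(153), np.int64(153)] R [np.int64(148), np.int64(149), np.int64(149), np.int64(147), np.int64(131), np.int64(112), np.int64(122), np.int64(142), np.int64(151), np.in
[... 1728 characters left out ...]
np.int64(155)] R [np.int64(151), np.int64(152), np.int64(153), np.int64(151), np.int64(134), np.int64(113), np.int64(123), np.int64(143), np.int64(151), np.int64(151), np.int64(143), np.int64(119), np.int64(98), np.int64(96), np.int64(101), np.int64(100), np.int64(101), np.int64(100), np.int64(100), np.int64(99)]
bedL [0.6273 0.2693 0.016 ]
bedR [0.6294 0.216  0.016 ]
pl1 [0.5979 0.2937 0.006 ]
pl2 [0.6078 0.1191 0.006 ]
15 236 [0.6605 0.2785]
15 242 [0.6607 0.2735]
15 246 [0.6609 0.2701]
15 302 [0.6627 0.2234]
15 306 [0.6628 0.2201]
15 312 [0.663  0.2151]
48 236 [0.6355 0.2786]
48 242 [0.6357 0.2735]
48 246 [0.6358 0.2701]
48 302 [0.6377 0.222 ]
48 306 [0.6378 0.2186]
48 312 [0.638  0.2135]
```

Rails: yaw about 3.3°, and the centre line passes (0.6365, 0.245) with a 50 mm gap, which fits the stated 49. The nest is near x = 0.655. Now I take the neck.

Emit:
carry_out --steps '[[[0,0,0,-0.035,-0.007,0,0.055],[0,0,0,-0.035,-0.007,-0.01,0.055],[0,0,0,-0.035,-0.007,-0.02,0.055],[0,0,0,-0.029,-0.0057,-0.02,0.055],[0,0,0,0,0,-0.03,0.055],[0,0,0,0,0,-0.03,0.055],[0,0,0,0,0,-0.03,0.055],[0,0,0,0,0,-0.02,0.055],[0,0,0,0,0,0,0.055],[0,0,0,0,0,0,0.055]]]'

```text
clock: 10.87
tcp_pos: [0.3791, 0.2066, -0.0028]
ee_rot: [3.14, 0.003, 0.041]
force: [-0.9, 0.7, 0.2]
opening: 0.643
grasp_force: 0.0
```

Emit:
carry_out --steps '[[[0,0,0,0,0,-0.01,0.055],[0,0,0,0,0,-0.01,0.055],[0,0,0,0,0,-0.009,0.055],[0,0,0,0,0,-0.003,0.055],[0,0,0,0,0,0,0.055],[0,0,0,0,0,0,0.0],[0,0,0,0,0,0,0.0],[0,0,0,0,0,0,0.0],[0,0,0,0,0,0,0.0],[0,0,0,0,0,0,0.0],[0,0,0,0,0,0,0.0]]]'

```text
clock: 11.78
tcp_pos: [0.381, 0.2072, -0.0339]
ee_rot: [-3.141, -0.001, 0.039]
force: [-1.8, -0.4, 5.1]
opening: 0.266
grasp_force: 61.2
```

The neck is held. Next I lift and go to just before the nest mouth.

Emit:
carry_out --steps '[[[0,0,0,0,0,0.01,0.0],[0,0,0,0,0,0.02,0.0],[0,0,0.5,0.02,0.006,0,0.0],[0,0,0.5,0.025,0.006,0,0.0],[0,0,0,0.025,0.006,0,0.0],[0,0,0,0.025,0.006,0,0.0],[0,0,0,0.019,0.006,0,0.0],[0,0,0,0,0,0,0.0],[0,0,0,0,0,0,0.0],[0,0,0,0,0,0,0.0]]]'

```text
clock: 12.62
tcp_pos: [0.4936, 0.2366, -0.0043]
ee_rot: [3.141, 0.001, 0.057]
force: [-0.3, -0.8, -1.2]
opening: 0.264
grasp_force: 60.4
```

```bash
python3 - <<'E'
from h import *
c=wcam(); s=cam('side'); pickle.dump(c,open('w4.pkl','wb')); print(c['obs']['tcp_pos'],c['obs']['ee_rot'],c['obs']['qpos'].round(2))
blob(c,*BLUE,'lid',.061-.0045)
im=np.vstack([cv2.resize(c['pixels'][:, 60:500],None,fx=1.2,fy=1.2)[:330], cv2.resize(s['pixels'][160:310,240:480],(528,270))])
cv2.imwrite('pics/w4.png',im[:,:,::-1]); print(im.shape)
E
```

```text
[ 0.493634    0.23657029 -0.00431884] [3.14114430e+00 1.44692229e-03 5.70195906e-02] [-0.16  0.58 -0.49  1.93  0.4   0.73 -2.4 ]
lid [  219    13   131   228 22251] mean [0.5655 0.2402] ctr mm [558.2 239.9] size [80.1 43. ] ang 3.26
(600, 528, 3)
```

View pics/w4.png

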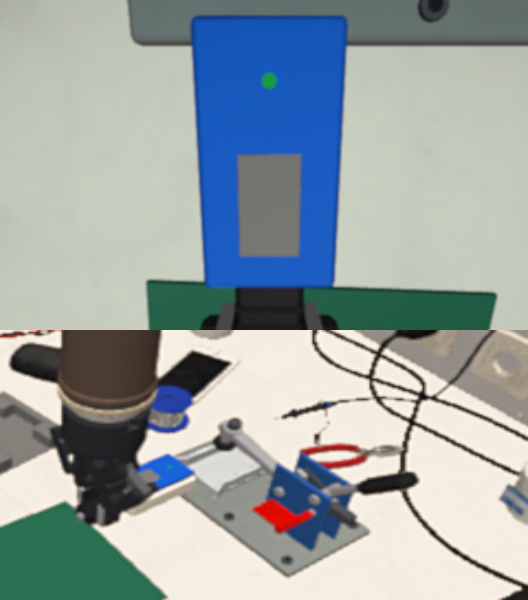

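The box is level, yaw 3.3°, and about 0.7 mm off the rail centre line. I lower it to 1 mm above bed height and slide it in.

Emit:
carry_out --steps '[[[0,0,0,0,0.0007,-0.008,0.0],[0,0,0,0,0,-0.0085,0.0],[0,0,0,0,0,0,0.0],[0,0,0,0.01,0.0006,0,0.0],[0,0,0,0.01,0.0006,0,0.0],[0,0,0,0.01,0.0006,0,0.0],[0,0,0,0.01,0.0006,0,0.0],[0,0,0,0,0,0,0.0],[0,0,0,0,0,0,0.0]]]'

```text
clock: 13.47
tcp_pos: [0.5355, 0.24, -0.0209]
ee_rot: [-3.141, -0.0, 0.056]
force: [-0.5, -0.5, -1.2]
opening: 0.268
grasp_force: 60.4
```

```bash
python3 - <<'E'
from h import *
c=wcam(); pickle.dump(c,open('w5.pkl','wb')); print(c['obs']['tcp_pos'],c['obs']['ee_rot'],c['obs']['force'])
blob(c,*BLUE,'lid',.047)
g=cv2.cvtColor(c['pixels'],cv2.COLOR_RGB2GRAY)
for z,r0 in ((.03,0),):
  for x in (.615,.62,.625,.63,.635,.64):
    # grey profile along clamp y at height .03
    row=[]
    for y in np.arange(.205,.285,.002):
        u,v=proj(c,[x-.0576*(y-.245),y,z]).round().astype(int); row.append(int(g[v,u]) if 0<=v<420 and 0<=u<560 else -1)
    print(x,row)
E
```

```text
[ 0.53554424  0.23999413 -0.02086744] [-3.14133320e+00 -1.67467619e-04  5.57506779e-02] [-0.46194901 -0.52876999 -1.23676774]
lid [  219    13   131   228 22300] mean [0.6076 0.2435] ctr mm [600.6 243. ] size [75.4 40.7] ang 3.48
0.615 [109, 108, 107, 107, 107, 107, 107, 107, 74, 80, 79, 76, 77, 77, 78, 78, 77, 78, 78, 78, 78, 78, 79, 77, 77, 79, 79, 77, 80, 79, 77, 72, 110, 110, 109, 108, 108, 108, 109, 109]
0.62 [108, 108, 111, 162, 161, 72, 68, 107, 79, 76, 76, 78, 77, 76, 77, 78, 78, 77, 77, 74, 76, 78, 77, 77, 79, 76, 76, 77, 76, 78, 77, 62, 110, 89, 74, 135, 163, 146, 109, 108]
0.625 [107, 108, 108, 107, 163, 164, 103, 69, 95, 76, 78, 77, 77, 77, 77, 76, 76, 76, 76, 102, 100, 87, 75, 75, 77, 77, 77, 77, 77, 77, 75, 60, 96, 72, 143, 165, 156, 106, 106, 107]
0.63 [107, 108, 107, 107, 107, 140, 160, 156, 69, 69, 74, 76, 74, 74, 75, 76, 74, 75, 76, 76, 75, 74, 77, 74, 74, 77, 77, 78, 76, 76, 76, 64, 71, 151, 161, 145, 107, 108, 106, 106]
0.635 [104, 106, 105, 106, 106, 106, 159, 158, 104, 68, 76, 74, 75, 74, 76, 76, 72, 74, 75, 76, 74, 75, 74, 75, 74, 73, 77, 74, 75, 73, 73, 67, 73, 165, 158, 103, 106, 104, 105, 106]
0.64 [103, 102, 105, 104, 105, 106, 147, 158, 110, 62, 73, 73, 75, 73, 72, 73, 72, 74, 72, 75, 72, 73, 74, 74, 73, 72, 72, 72, 73, 74, 74, 69, 61, 158, 158, 112, 106, 104, 105, 103]
```

Centred within half a millimetre: the rail mid is y 0.2452 and the box axis is 0.2453 at x = 0.64. I slide on.

Emit:
carry_out --steps '[[[0,0,0,0.008,0.0005,0,0.0],[0,0,0,0.008,0.0005,0,0.0],[0,0,0,0.008,0.0005,0,0.0],[0,0,0,0.008,0.0005,0,0.0],[0,0,0,0.008,0.0005,0,0.0],[0,0,0,0,0,0,0.0],[0,0,0,0,0,0,0.0]]]'

```text
clock: 14.1
tcp_pos: [0.5751, 0.2425, -0.021]
ee_rot: [-3.142, 0.0, 0.056]
force: [-0.5, 0.1, -0.8]
opening: 0.267
grasp_force: 60.4
```

Emit:
carry_out --steps '[[[0,0,0,0.004,0.0002,0,0.0],[0,0,0,0.004,0.0002,0,0.0],[0,0,0,0.003,0.0002,0,0.0],[0,0,0,0,0,0,0.0],[0,0,0,0,0,0,0.0]]]'

```text
clock: 14.52
tcp_pos: [0.5858, 0.2432, -0.0208]
ee_rot: [3.142, -0.0, 0.057]
force: [0.1, -0.1, -1.9]
opening: 0.267
grasp_force: 60.4
```

Emit:
carry_out --steps '[[[0,0,0,0.002,0.0001,0,0.0],[0,0,0,0.002,0.0001,0,0.0],[0,0,0,0,0,0,0.0]]]'

```text
clock: 14.77
tcp_pos: [0.5902, 0.2434, -0.0207]
ee_rot: [-3.142, -0.0, 0.057]
force: [0.3, -0.2, -1.5]
opening: 0.266
grasp_force: 60.4
```

Emit:
carry_out --steps '[[[0,0,0,0.002,0.0001,0,0.0],[0,0,0,0.0,0,0,0.0],[0,0,0,0,0,0,0.0]]]'

```text
clock: 15.02
tcp_pos: [0.5918, 0.2434, -0.0208]
ee_rot: [3.142, 0.0, 0.057]
force: [0.2, -0.7, -2.2]
opening: 0.263
grasp_force: 60.4
```

Emit:
carry_out --steps '[[[0,0,0,0.002,0.0001,0,0.0],[0,0,0,0.0,0,0,0.0],[0,0,0,0,0,0,0.0]]]'

```text
clock: 15.27
tcp_pos: [0.5936, 0.2436, -0.0209]
ee_rot: [3.142, 0.0, 0.057]
force: [-0.9, -0.1, -2.7]
opening: 0.267
grasp_force: 60.4
```

Emit:
carry_out --steps '[[[0,0,0,0.0015,0.0001,0,0.0],[0,0,0,0.0,0,0,0.0],[0,0,0,0,0,0,0.0]]]'

```text
clock: 15.52
tcp_pos: [0.5935, 0.2436, -0.0213]
ee_rot: [3.141, 0.003, 0.057]
force: [-4.5, -0.8, -0.5]
opening: 0.265
grasp_force: 60.6
```

Contact with the back stop. I lower onto the bed, then press home once more.

Emit:
carry_out --steps '[[[0,0,0,0.0,0,-0.001,0.0],[0,0,0,0.0,0,0,0.0],[0,0,0,0,0,0,0.0]]]'

```text
clock: 15.77
tcp_pos: [0.5935, 0.2436, -0.0217]
ee_rot: [3.141, 0.003, 0.057]
force: [-6.3, -0.6, 3.9]
opening: 0.265
grasp_force: 61.0
```

Emit:
carry_out --steps '[[[0,0,0,0.001,0,-0.0005,0.0],[0,0,0,0.0,0,0,0.0],[0,0,0,0,0,0,0.0]]]'

```text
clock: 16.02
tcp_pos: [0.5934, 0.2436, -0.0218]
ee_rot: [3.14, 0.004, 0.058]
force: [-11.7, -2.4, 11.1]
opening: 0.269
grasp_force: 61.9
```

Home (-12 N against the stop, on the bed). I let go, back out, rise and go over to above the handle.

Emit:
carry_out --steps '[[[0,0,0,0,0,0,0.05],[0,0,0,0,0,0,0.05],[0,0,0,0,0,0,0.05],[0,0,0,-0.015,-0.001,0,0.05],[0,0,0,-0.025,-0.001,0,0.05],[0,0,0,-0.025,-0.001,0,0.05],[0,0,0,0,0,0.035,0.05],[0,0,0,0,0,0.04,0.0],[0,0,0,0,0,0.04,0.0],[0,0,0,0,0,0.04,0.0],[0,0,0,0,0,0.04,0.0],[0,0,0,0,0,0,0.0]]]'

```text
clock: 17.02
tcp_pos: [0.5354, 0.2434, 0.1814]
ee_rot: [-3.137, -0.012, 0.057]
force: [1.3, 1.1, 0.5]
opening: 0.001
grasp_force: 0.0
```

```bash
python3 - <<'E'
from h import *
c=wcam(); s=cam('side'); t=cam('top'); print(c['obs']['tcp_pos'],c['obs']['force'],c['obs']['qpos'].round(2))
blob(c,*BLUE,'lid',.047)
blob(c,(0,170,90),(8,255,255),'red',.074)
blob(t,(0,0,0),(180,120,50),'grip',.146,(352,155,380,178))
E
```

```text
[0.53538376 0.24339436 0.18141965] [1.341354   1.13044223 0.51231344] [-0.07  0.41 -0.58  1.69  0.25  1.11 -2.24]
lid [ 124    0   73   64 3602] mean [0.671  0.3594] ctr mm [668.4 359.1] size [49.7 62.1] ang 3.16
red [ 404   78   47   49 1365] mean [0.617  0.1254] ctr mm [622.1 127.5] size [38.6 34.9] ang 3.23
grip [357 162  16   9  78] mean [0.6692 0.0675] ctr mm [669.3  67.8] size [15.7 46.7] ang 17.31
```

Emit:
carry_out --steps '[[[0,0,0,0.027,-0.034,0,0.0],[0,0,0,0.027,-0.034,0,0.0],[0,0,0,0.027,-0.034,0,0.0],[0,0,0,0.027,-0.034,0,0.0],[0,0,0,0.025,-0.032,0,0.0],[0,0,0,0,0,-0.015,0.0],[0,0,0,0,0,-0.02,0.0],[0,0,0,0,0,-0.01,0.0],[0,0,0,0,0,0,0.0]]]'

```text
clock: 17.92
tcp_pos: [0.6572, 0.0777, 0.1231]
ee_rot: [3.141, 0.007, 0.057]
force: [-0.4, -0.3, -0.3]
opening: -0.003
grasp_force: 0.0
```

Emit:
carry_out --steps '[[[0,0,0,0.005,0,0,0.0],[0,0,0,0.005,0,0,0.0],[0,0,0,0,-0.001,-0.004,0.0],[0,0,0,0,-0.002,-0.004,0.0],[0,0,0,0,-0.003,-0.006,0.0],[0,0,0,0,-0.003,-0.006,0.0],[0,0,0,0,0,0,0.0]]]'

```text
clock: 18.5
tcp_pos: [0.6691, 0.0677, 0.1063]
ee_rot: [3.14, 0.002, 0.056]
force: [-0.1, -0.5, -0.1]
opening: 0.001
grasp_force: 0.0
```

Emit:
carry_out --steps '[[[0,0,0,0,-0.002,-0.005,0.0],[0,0,0,0,-0.002,-0.005,0.0],[0,0,0,0,-0.002,-0.005,0.0],[0,0,0,0,0,0,0.0]]]'

```text
clock: 18.83
tcp_pos: [0.6705, 0.0625, 0.0924]
ee_rot: [3.141, -0.001, 0.056]
force: [1.9, 0.9, 2.8]
opening: -0.005
grasp_force: 1.6
```

Emit:
carry_out --steps '[[[0,0,0,0,-0.002,-0.004,0.0],[0,0,0,0,-0.002,-0.004,0.0],[0,0,0,0,-0.002,-0.004,0.0],[0,0,0,0,-0.001,-0.004,0.0],[0,0,0,0,0,0,0.0]]]'

```text
clock: 19.25
tcp_pos: [0.6703, 0.0553, 0.0765]
ee_rot: [3.141, -0.001, 0.056]
force: [1.2, -0.1, 5.2]
opening: -0.002
grasp_force: 1.9
```

```bash
python3 - <<'E'
from h import *
s=cam('side'); c=wcam(); print(c['obs']['tcp_pos'],c['obs']['force'])
blob(s,(0,0,0),(180,140,55),'grip',.12,(385,225,440,262))
E
```

```text
[0.67026144 0.05556476 0.0767589 ] [ 1.31802168 -1.09938378  3.92928394]
grip [404 225  36  37 790] mean [0.7205 0.084 ] ctr mm [715.9  74. ] size [101.8  73.4] ang 54.46
```

Resistance is rising as expected (about 5 N). I continue down.

Emit:
carry_out --steps '[[[0,0,0,0,-0.001,-0.004,0.0],[0,0,0,0,-0.001,-0.004,0.0],[0,0,0,0,-0.001,-0.004,0.0],[0,0,0,0,0,0,0.0]]]'

```text
clock: 19.68
tcp_pos: [0.6688, 0.0529, 0.0633]
ee_rot: [3.142, 0.002, 0.057]
force: [-0.1, 0.5, 0.5]
opening: -0.001
grasp_force: 0.0
```

Emit:
carry_out --steps '[[[0,0,0,0,-0.001,-0.003,0.0],[0,0,0,0,0,-0.003,0.0],[0,0,0,0,0,0,0.0]]]'

```text
clock: 19.93
tcp_pos: [0.6691, 0.0522, 0.0576]
ee_rot: [-3.142, 0.002, 0.057]
force: [-0.1, 0.5, -0.3]
opening: 0.002
grasp_force: 0.0
```

Emit:
carry_out --steps '[[[0,0,0,0,0,-0.002,0.0],[0,0,0,0,0,-0.002,0.0],[0,0,0,0,0,0,0.0]]]'

```text
clock: 20.18
tcp_pos: [0.6699, 0.0524, 0.057]
ee_rot: [3.141, -0.0, 0.057]
force: [-6.3, -1.7, 15.3]
opening: 0.002
grasp_force: 7.9
```

Emit:
carry_out --steps '[[[0,0,0,0,0,-0.002,0.0],[0,0,0,0,0,-0.001,0.0],[0,0,0,0,0,0,0.0]]]'

```text
clock: 20.43
tcp_pos: [0.6701, 0.0523, 0.0568]
ee_rot: [3.14, -0.002, 0.057]
force: [-14.4, -2.5, 33.9]
opening: -0.001
grasp_force: 16.9
```

The stop is reached (34 N, tip height as expected). I take the hand away and check that the clamp holds.

Emit:
carry_out --steps '[[[0,0,0,0,0,0.01,0.0],[0,0,0,0,0,0.02,0.0],[0,0,0,0,0,0.03,0.0],[0,0,0,-0.02,0.01,0.03,0.0],[0,0,0,-0.04,0.03,0.02,0.0],[0,0,0,-0.04,0.03,0,0.0],[0,0,0,-0.04,0.03,0,0.0],[0,0,0,0,0.02,0,0.0],[0,0,0,0,0,0,0.0],[0,0,0,0,0,0,0.0]]]'

```text
clock: 21.27
tcp_pos: [0.5522, 0.1567, 0.1578]
ee_rot: [-3.141, -0.001, 0.06]
force: [0.3, -0.3, -0.3]
opening: -0.002
grasp_force: 0.0
```

```bash
python3 - <<'E'
from h import *
c=wcam(); s=cam('side'); t=cam('top'); print(c['obs']['tcp_pos'],c['obs']['force'])
blob(t,(0,0,0),(180,120,55),'grip',.09,(352,150,390,185))
print('expect level',proj(t,[.6702,.0405,.088]),proj(s,[.6702,.0405,.088]),'raised',proj(t,[.6692,.067,.146]),proj(s,[.6692,.067,.146]))
blob(s,(0,0,0),(180,140,55),'gripS',.09,(385,225,450,285))
blob(c,(0,170,90),(8,255,255),'red',.074)
blob(c,*BLUE,'lid',.043,(180,0,300,300))
# foot & lid in the wrist camera: lid edge row
hsv=cv2.cvtColor(c['pixels'],cv2.COLOR_RGB2HSV); m=cv2.inRange(hsv,*BLUE); n,l,st,ce=cv2.connectedComponentsWithStats(m); print(st[st[:,4]>60],)
E
```

```text
[0.55215548 0.15674168 0.15775471] [ 0.28982368 -0.31080908 -0.27189059]
grip [371 156   9   9  25] mean [0.7048 0.0274] ctr mm [702.3  25.6] size [31.2  8.6] ang 44.25
expect level [370.1757365 170.9533509] [419.24822807 273.48926471] raised [364.63263788 166.07648159] [415.98650104 244.10071017]
gripS [406 263  27  22 273] mean [0.6669 0.0393] ctr mm [667.   39.4] size [24.8 55.5] ang 5.49
red [ 304   89   48   53 1596] mean [0.6175 0.1244] ctr mm [622.8 126.5] size [39.3 36.1] ang 3.39
lid [180  11  27  36 906] mean [0.6839 0.2381] ctr mm [684.  238.3] size [21.4 26.1] ang 89.35
[[     0      0    560    420 226391]
 [     3      0     95     71   4578]
 [   156     11     51     36   1574]
 [   276     22    101      8    756]
 [   162     68     49     40   1243]
 [   277     69     96     12    656]]
```

The side view shows the grip at row 263–285 (level expected 273, raised 244), so the clamp holds by itself. Next is the red lever.

Emit:
carry_out --steps '[[[0,0,0,0.02,-0.01,0,0.0],[0,0,0,0.02,-0.01,0,0.0],[0,0,0,0.016,-0.01,0,0.0],[0,0,0,0,0,-0.03,0.0],[0,0,0,0,0,-0.03,0.0],[0,0,0,0,0,-0.025,0.0],[0,0,0,0,0,-0.015,0.0],[0,0,0,0,0,0,0.0]]]'

```text
clock: 22.08
tcp_pos: [0.6062, 0.1229, 0.0529]
ee_rot: [3.14, 0.007, 0.055]
force: [-0.8, -0.0, 0.1]
opening: 0.006
grasp_force: 0.0
```

Emit:
carry_out --steps '[[[0,0,0,0.002,0.005,-0.006,0.0],[0,0,0,0,0,-0.006,0.0],[0,0,0,0,0,-0.005,0.0],[0,0,0,0,0,0,0.0]]]'

```text
clock: 22.42
tcp_pos: [0.6103, 0.1303, 0.0399]
ee_rot: [3.141, 0.0, 0.057]
force: [0.0, -0.3, -0.0]
opening: 0.0
grasp_force: 0.0
```

Emit:
carry_out --steps '[[[0,0,0,0,0,-0.003,0.0],[0,0,0,0,0,-0.003,0.0],[0,0,0,0,0,0,0.0]]]'

```text
clock: 22.67
tcp_pos: [0.6108, 0.1308, 0.0346]
ee_rot: [-3.141, -0.001, 0.057]
force: [0.4, -0.1, 4.3]
opening: 0.002
grasp_force: 1.7
```

Emit:
carry_out --steps '[[[0,0,0,0,0,-0.003,0.0],[0,0,0,0,0,0,0.0]]]'

```text
clock: 22.83
tcp_pos: [0.6109, 0.1313, 0.0325]
ee_rot: [-3.141, -0.002, 0.057]
force: [-3.0, 0.5, 11.0]
opening: -0.002
grasp_force: 5.2
```

Contact on the pad. I push on down.

Emit:
carry_out --steps '[[[0,0,0,0,0,-0.002,0.0],[0,0,0,0,0,-0.002,0.0],[0,0,0,0,0,0,0.0]]]'

```text
clock: 23.08
tcp_pos: [0.6109, 0.1318, 0.0296]
ee_rot: [-3.141, -0.002, 0.058]
force: [-2.9, 2.3, 8.2]
opening: -0.002
grasp_force: 3.9
```

Emit:
carry_out --steps '[[[0,0,0,0,0,-0.002,0.0],[0,0,0,0,0,-0.001,0.0],[0,0,0,0,0,0,0.0]]]'

```text
clock: 23.33
tcp_pos: [0.6109, 0.1318, 0.0259]
ee_rot: [-3.14, -0.002, 0.058]
force: [-2.5, 1.8, 10.2]
opening: -0.0
grasp_force: 4.9
```

```bash
python3 - <<'E'
from h import *
s=cam('side'); print(s['obs']['tcp_pos'],s['obs']['force'])
blob(s,(0,0,0),(180,140,55),'gripS',.09,(395,225,450,285))
E
```

```text
[0.61093708 0.13180219 0.02588196] [-2.45474581  1.78760088 10.17608307]
gripS [403 227  47  58 260] mean [0.7164 0.0797] ctr mm [708.5  74. ] size [152.5  61.4] ang 60.0
```

Emit:
carry_out --steps '[[[0,0,0,0,0,-0.001,0.0],[0,0,0,0,0,0.01,0.0],[0,0,0,-0.005,0.005,0.03,0.0],[0,0,0,-0.03,0.02,0.04,0.0],[0,0,0,-0.035,0.03,0.04,0.05],[0,0,0,-0.02,0.03,0.02,0.05],[0,0,0,0,0.026,0,0.05],[0,0,0,0,0,0,0.05],[0,0,0,0,0,0,0.05],[0,0,0,0,0,0,0.05]]]'

```text
clock: 24.22
tcp_pos: [0.5383, 0.2262, 0.1411]
ee_rot: [3.14, 0.0, 0.057]
force: [0.2, -0.1, 0.7]
opening: 0.582
grasp_force: 0.0
```

```bash
python3 - <<'E'
from h import *
c=wcam(); s=cam('side'); pickle.dump(c,open('w6.pkl','wb')); print(c['obs']['tcp_pos'],c['obs']['ee_rot'],c['obs']['force'])
h=cv2.cvtColor(s['pixels'],cv2.COLOR_RGB2HSV); print('raised/level px', h[240:249,412:420,2].mean(), h[269:277,415:423,2].mean())
hsv=cv2.cvtColor(c['pixels'],cv2.COLOR_RGB2HSV); m=cv2.inRange(hsv,*BLUE); n,l,st,ce=cv2.connectedComponentsWithStats(m); print(st[st[:,4]>60])
m=cv2.inRange(hsv,*DARK); n,l,st,ce=cv2.connectedComponentsWithStats(m)
for i in range(n):
    if st[i,4]>100: print(st[i],onz(c,*ce[i],.035).round(4))
print('neck expected',proj(c,[.5965,.2438,.037]))
E
```

```text
[0.5382589  0.22620977 0.14109662] [3.14032952e+00 4.90268540e-04 5.65050615e-02] [ 0.20114681 -0.10347047  0.69360964]
raised/level px 41.93055555555556 234.359375
[[     0      0    560    420 227330]
 [    74      0     90     57   3824]
 [   239      0     53     96   2647]
 [   391      0    111      5    545]
 [   386     53    106      8    798]]
[     0      0    560    420 183190] [0.5587 0.2356 0.035 ]
[554   7   6  30 101] [0.6875 0.0179 0.035 ]
[404  16  47  12 230] [0.6828 0.1222 0.035 ]
[246  45  26  14 137] [0.6537 0.2535 0.035 ]
[402  44  45   7 112] [0.6651 0.1218 0.035 ]
[ 254  100   27   52 1321] [0.5979 0.2433 0.035 ]
[110 160  15  28 216] [0.5489 0.3749 0.035 ]
[ 32 181  16  17 179] [0.5304 0.4471 0.035 ]
[    0   220   560   200 47951] [0.3494 0.1908 0.035 ]
[109 235  45  60 515] [0.4644 0.3621 0.035 ]
[ 34 244  77  57 883] [0.4466 0.4254 0.035 ]
neck expected [266.39526767 126.47899449]
```

The clamp is open (grip raised) and the box is still in place. I regrip the neck from the front.

Emit:
carry_out --steps '[[[0,0,0,-0.005,0.007,-0.02,0.05],[0,0,0,-0.005,0.0075,-0.03,0.05],[0,0,0,0,0,-0.035,0.05],[0,0,0,0,0,-0.035,0.05],[0,0,0,0,0,-0.03,0.05],[0,0,0,0,0,-0.012,0.05],[0,0,0,0,0,0,0.05],[0,0,0,0,0,0,0.05]]]'

```text
clock: 24.98
tcp_pos: [0.5284, 0.2414, -0.0204]
ee_rot: [3.141, 0.001, 0.056]
force: [-0.2, -0.2, 0.5]
opening: 0.588
grasp_force: 0.0
```

Emit:
carry_out --steps '[[[0,0,0,0.02,0.001,-0.001,0.05],[0,0,0,0.02,0.001,0,0.05],[0,0,0,0.015,0.0005,0,0.05],[0,0,0,0.01,0,0,0.05],[0,0,0,0,0,0,0.05],[0,0,0,0,0,0,0.0],[0,0,0,0,0,0,0.0],[0,0,0,0,0,0,0.0],[0,0,0,0,0,0,0.0],[0,0,0,0,0,0,0.0]]]'

```text
clock: 25.82
tcp_pos: [0.5923, 0.2445, -0.021]
ee_rot: [3.141, 0.001, 0.058]
force: [-2.5, -1.7, 6.5]
opening: 0.267
grasp_force: 61.8
```

Emit:
carry_out --steps '[[[0,0,0,0,0,0.0015,0.0],[0,0,0,-0.006,-0.0003,0,0.0],[0,0,0,-0.012,-0.0007,0,0.0],[0,0,0,-0.015,-0.0009,0,0.0],[0,0,0,-0.015,-0.0009,0,0.0],[0,0,0,-0.015,-0.0009,0,0.0],[0,0,0,-0.015,-0.0009,0,0.0],[0,0,0,-0.015,-0.0009,0,0.0],[0,0,0,-0.02,-0.001,0.01,0.0],[0,0,0,-0.02,-0.006,0.01,0.0],[0,0,0,-0.03,-0.012,0,0.0],[0,0,0,-0.03,-0.012,0,0.0]]]'

```text
clock: 26.82
tcp_pos: [0.3989, 0.2079, 0.0002]
ee_rot: [-3.141, -0.001, 0.057]
force: [-0.9, 0.2, -0.6]
opening: 0.268
grasp_force: 60.9
```

Emit:
carry_out --steps '[[[0,0,0,-0.019,0,0,0.0],[0,0,0,0,0,0,0.0],[0,0,0,0,0,-0.01,0.0],[0,0,0,0,0,-0.01,0.0],[0,0,0,0,0,0,0.0],[0,0,0,0,0,0,0.0]]]'

```text
clock: 27.32
tcp_pos: [0.381, 0.2078, -0.0211]
ee_rot: [3.141, 0.002, 0.057]
force: [-0.3, -0.6, -0.8]
opening: 0.268
grasp_force: 60.8
```

```bash
python3 - <<'E'
from h import *
c=wcam(); print(c['obs']['tcp_pos'],c['obs']['force'])
for z in (.031+.008,.035+.008): blob(c,*BLUE,'lid',z,(150,0,400,330))
E
```

```text
[ 0.38100496  0.20778105 -0.02114648] [-0.34918023 -0.58833499 -0.82927512]
lid [  225    15   123   218 20510] mean [0.4535 0.2109] ctr mm [447.  210.7] size [76.6 41.3] ang 3.16
lid [  225    15   123   218 20510] mean [0.4536 0.211 ] ctr mm [447.3 210.7] size [74.  39.9] ang 3.16
```

The lid image shrank from 131×228 to 123×218 px at the same grip, so the lid is about 5 mm lower and home. I set the box down.

Emit:
carry_out --steps '[[[0,0,0,0,0,-0.005,0.0],[0,0,0,0,0,-0.004,0.0],[0,0,0,0,0,-0.002,0.0],[0,0,0,0,0,0,0.0],[0,0,0,0,0,0,0.0]]]'

```text
clock: 27.78
tcp_pos: [0.381, 0.2078, -0.0312]
ee_rot: [3.141, 0.0, 0.057]
force: [-0.8, -0.4, -1.1]
opening: 0.269
grasp_force: 60.8
```

Emit:
carry_out --steps '[[[0,0,0,0,0,-0.001,0.0],[0,0,0,0,0,-0.0005,0.0],[0,0,0,0,0,0,0.0]]]'

```text
clock: 28.03
tcp_pos: [0.3812, 0.2078, -0.0325]
ee_rot: [3.142, -0.0, 0.057]
force: [0.4, -1.2, -1.1]
opening: 0.267
grasp_force: 60.8
```

Emit:
carry_out --steps '[[[0,0,0,0,0,-0.001,0.0],[0,0,0,0,0,0,0.0],[0,0,0,0,0,0,0.0]]]'

```text
clock: 28.28
tcp_pos: [0.3813, 0.2079, -0.033]
ee_rot: [3.141, -0.001, 0.057]
force: [-2.3, -2.1, 8.2]
opening: 0.261
grasp_force: 62.2
```

Emit:
carry_out --steps '[[[0,0,0,0,0,-0.0005,0.0],[0,0,0,0,0,0,0.0],[0,0,0,0,0,0,0.0]]]'

```text
clock: 28.53
tcp_pos: [0.3812, 0.2079, -0.0332]
ee_rot: [3.141, -0.001, 0.057]
force: [-4.3, -2.0, 15.0]
opening: 0.263
grasp_force: 63.0
```

Down. I release, rise and check.

Emit:
carry_out --steps '[[[0,0,0,0,0,0.0005,0.05],[0,0,0,0,0,0,0.05],[0,0,0,0,0,0,0.05],[0,0,0,0,0,0.01,0.05],[0,0,0,0,0,0.03,0.05],[0,0,0,0,0,0.04,0.05],[0,0,0,0,0,0.04,0.05],[0,0,0,0,0,0.03,0.05],[0,0,0,0,0,0,0.05],[0,0,0,0,0,0,0.05],[0,0,0,0,0,0,0.05]]]'

```text
clock: 29.45
tcp_pos: [0.381, 0.2074, 0.1165]
ee_rot: [3.141, -0.0, 0.057]
force: [0.1, -0.3, -0.8]
opening: 0.582
grasp_force: 0.0
```

```bash
python3 - <<'E'
from h import *
c=wcam(); t=cam('top'); print(c['obs']['tcp_pos'],c['obs']['force'])
blob(c,*BLUE,'lid',.030,(180,0,380,330)); blob(c,*DARK,'neck',.025,(240,120,330,230))
blob(c,(60,80,40),(90,255,255),'mat',.004)
T=pickle.load(open('top.pkl','rb'))
for n,a in (('old',T),('new',t)):
    blob(a,*BLUE,n+' spool',.04,(245,155,275,190)); blob(a,(10,60,60),(25,255,255),n+' kapton',.012,(215,165,246,195))
print('bottle diff',np.abs(T['pixels'][230:260,355:385].astype(int)-t['pixels'][230:260,355:385]).mean())
E
```

```text
[0.38099528 0.20736431 0.11651187] [ 0.12935626 -0.34441997 -0.78307892]
lid [ 259   68   52   97 3979] mean [0.452  0.2107] ctr mm [447.7 210.5] size [73.7 39.9] ang 2.82
neck [ 270  168   28   48 1269] mean [0.3866 0.2075] ctr mm [385.8 207.5] size [41.9 23.6] ang 3.2
mat [  186    52   203   175 24512] mean [0.4259 0.2094] ctr mm [422.7 209.1] size [147.3 167.3] ang 0.94
old spool [251 163  17  19 262] mean [0.6731 0.3676] ctr mm [672.9 367.9] size [56.  48.4] ang 1.29
old kapton [222 170  20  20 102] mean [0.6538 0.4548] ctr mm [653.  453.1] size [60.7 57.7] ang 27.96
new spool [251 163  17  19 260] mean [0.6731 0.3679] ctr mm [672.9 367.9] size [55.9 48.4] ang 1.29
new kapton [222 170  20  20 103] mean [0.654  0.4544] ctr mm [654.5 453.2] size [59.8 58.5] ang 1.08
bottle diff 12.965925925925927
```

```bash
python3 - <<'E'
from h import *
S=pickle.load(open('side.pkl','rb')); T=pickle.load(open('top.pkl','rb')); s=cam('side'); t=cam('top')
f2=lambda a,b,y,x:np.abs(a['pixels'][y,x].astype(int)-b['pixels'][y,x]).mean().round(2)
print('side bottle',f2(S,s,slice(335,365),slice(318,345)),'side spool',f2(S,s,slice(190,220),slice(300,330)))
d=np.abs(T['pixels'][230:260,355:385].astype(int)-t['pixels'][230:260,355:385]).mean(2)
print(d[::4,::3].astype(int)); 
E
```

```text
side bottle 16.07 side spool 11.53
[[ 9 11  8  9  6 12  7  6 10 10]
 [ 9  6  7 10  9 13  7  2 10  7]
 [ 6 10  7  4  4  7  2  5  6  6]
 [10  6  7  7  5 10 10  5  7  5]
 [10  7 12  5 10 11  7  7  7  3]
 [76  1  5  6  7  5  7  8  7 11]
 [90 86 20 10 11  7  8  5  6 10]
 [88 82 81 56  6  9  8  9  5  8]]
```

The bottle is unchanged: there is only a uniform brightness shift, plus the arm in one corner. I hand in.

```bash
python3 -c "
from plant import robot
print(robot.finish_job())"
```

```text
the job is handed in; nothing more can be done
None
```

I handed the job in at about 30 s. The lid is pressed home, the clamp held by itself and was freed with the red lever, and the box lies lid up on the green mat; the spool, tape roll and pill bottle have not moved in the camera images.

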